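Set the tray depth and hold the lidding press level

ROBOT

A 6-joint arm with a two-finger parallel gripper is mounted at the origin on the work surface. World frame = base frame: x ahead of the robot, y to its left, z up, the work surface at z = 0. Lengths are in m, angles in rad, forces in N, time in s.
With the tool pointing down it reaches from about 0.275 to 0.75 m from the base axis. Payload 10.2 kg.
Tool frame: the origin (TCP) lies between the finger pads; the fingertips stand 19 mm ahead of it and the grasp point (between the pads) is the TCP (r.tcp_to_tips is the distance from the TCP to the fingertips, in m); y points along the fingers, x is the direction in which the jaws open and shut, and the axes are right-handed (so a half turn about y gives the same grasp; the last joint's range is limited). The gripper opens to 88 mm and grips with 3 to 60 N. Pads are 18 mm wide; open, the fingers measure 123 mm over their backs; the gripper's body (75 mm by 187 mm) begins 45 mm behind the grasp point.
Start: joints at [-1.451, 0.313, 1.498, -0, 1.331, -0.223], TCP at [0.176, -0.494, 0.258] pointing down, gripper open.
Joint ranges: [-2.94, 2.94], [-0.97, 2.17], [0.19, 2.56], [-1.23, 4.37], [0.02, 3.11], [-2.88, 2.88]. Speed limits (rad/s): [2.39, 2.39, 3.01, 3.14, 3.14, 3.14].

INTERFACE

Orientations are given as [roll, pitch, yaw] about the fixed x, y, z axes, in that order (R = Rz(yaw) Ry(pitch) Rx(roll)).
In Python, from station import r gives the robot as it stands.
- The arm moves only by the tool apply_moves, never from a script. Its argument "commands" is a list of rows, each a list of 3 entries, a list of its own where there are three numbers: the shift along the tool's x, y, z in m, then the turn, a rotation vector about the tool's x, y, z in rad, then the closure in counts, from 0 (fully open) to 255 (shut). A call has 1 to 8 rows; each row is the pose to reach, as a shift and turn from the pose commanded when the call began, along the tool's axes at that moment; what a row does not reach only later rows make up. A row lasts 1/8 s, in which the tool goes at most 62.5 mm and 10.7 degrees, less where a joint would pass 70% of its speed; a pose out of reach is approached as far as the arm can. A call with a gripper value outside its range is refused whole. The fingers move at their own pace and stop on an object; "newtons" is the grip in N (left out, the last holds). Time passes only in rows, so rows that repeat a pose let the fingers close. It gives the time, the measured TCP pose, the force and the opening at its end, in the units of the state.
- r.read_state(): the state, without advancing time (a new reading comes with each control period).
- r.grab_frame(name): name is "scene" or "top" or "wrist"; returns a dict with "pixels" (400x640x3 uint8, red, green, blue), "depth" (400x640 float32, m along the optical axis (not along the pixel's ray), 0 where there is no reading), "fx", "fy", "cx", "cy" (pixels), "k1" (the pictures are not rectified: a ray, as slopes to the right and down, at radius r is drawn at 1 + k1 r^2 times it, then the intrinsics apply), "pose" (4x4, takes a point from camera to world coordinates). Camera axes: x right, y up, looking along -z (the intrinsics and any distortion apply to the point x, -y, -z); pixel columns grow to the right and rows downward; lengths in m; the calibration is good to about 2 mm. A picture is of the moment at which its call begins.
- r.finish_job(): hands the job in, once; it reports no verdict.
Trained networks look in the newest picture that a camera, given by its name, has taken for a name from the list of things; names that differ only in an ending like _2 or _b are one class to them, and where a whole thing is asked for, a point or a joint stands for the part that bears it (a point fixed in the world has none). Each returns a list of dicts, best first, with "score" (0 to 1); they miss things now and then, are a little off and sometimes report something else, mostly with a low value. They report only what shows in the picture. A call takes as long as a camera call.
- r.spot_in(camera, query): "position" ([x, y, z] in m, in the coordinates of the camera as it stood for that picture, good to about 4 mm: the middle of the surface that is visible of it).
The state is a dict: "time": time; "joints": joint angles; "joint_velocities": joint speeds; "tau": joint torques, N m; "tool_pos": TCP position; "eef_rot": TCP orientation; "contact_force": force on the tool from outside, world axes, zero at the start; "ft_torque": the same for the moment, N m; "grip_width": finger opening in m.
Only numpy, scipy, OpenCV 4.12 (cv2) and the standard library are available. Lean on these libraries where they do the work, as an engineer would, in place of code of your own. Each camera call takes 0.05 s, during which the arm holds its last target. There are 200 camera calls.

TASK

On the meal-tray lidding press, turn the tray-depth lever so that its pointer stands at the green dot. Then push the red handle of the spring-loaded press frame down until the frame is level, neither short of level nor down on its bottom stop, and keep holding it there: your program finishes while the hand still holds the handle down. Do not shift the lever off the dot again, and leave the foil tray, the basil pot and the spice jar where they stand and upright.

Things in the scene. Friction and masses are not known exactly. Their poses are not given: they have to be found in the camera images.
- press: White lidding press, fixed; its handle side faces its own -x, +y is its left, z up; origin on the table. Base plate x -120 to 170, y -110 to 110, 30 mm high; on it a meal tray with clear lid (top 78 mm above the table). At its left a white lever console, x -175 to 15, y 110 to 295, 60 mm high. Frame, lever and dots all turn with this body's yaw.
- press_frame (a joint): Angle of the aluminium press frame (open rectangle 225 x 176 mm, dark rubber below) about its rear hinge, rad: 0 = released, front raised 0.42 rad above level; 0.42 = level; 0.50 = bottom stop. A spring lifts it back to 0 when let go: pushing down at the handle takes about 3 N at first, about 12 N at level.
- frame_hinge (a point): The middle of the frame's hinge axis, 105 mm above the table at the rear of the press (press frame 140, 0, 105 mm). The axis runs along the press's y.
- press_handle: Red round free-turning grip, 20 mm thick, 110 mm long along the press's y; origin at its centre, 280 mm from the hinge axis. Centre 219 mm above the table released, 105 mm at level (and 24 mm farther to the press's front), 83 mm on the stop. Thin arms 62 mm either side of its middle join it to the frame, whose front rail starts 55 mm behind it. Pinch it from above or push it.
- depth_lever (a joint): Angle of the dark tray-depth lever about its upright pivot on the console, rad: 0 = pointing to the press's front (-x), pi/2 = pointing to the press's left (+y), i.e. growing clockwise seen from above; range 0 to 2.1. Stays where it is left; moving it takes about 2 N at the knob.
- lever_pivot (a point): On the lever's pivot axis, 70 mm above the table (press frame -60, 165, 70 mm).
- lever_knob (a point): Point inside the lever's black upright knob, 94 mm above the table, 65 mm from the pivot. The knob is a cylinder 22 mm in diameter, from 72 to 108 mm above the table.
- lever_aim (a point): Point in the air on the line of the lever, 97 mm from the pivot, just ahead of the tip of its white pointer (the tip is 90 mm from the pivot). It stands over a dot when the lever points at that dot.
- dot_green: Green flat dot on the console top, 20 mm in diameter, 2 mm thick, 97 mm from the lever's pivot; origin at the centre of its underside. The three dots change places from run to run: they stand where the lever points at 0.2, 1.35 and 1.9 rad.
- dot_yellow: Yellow dot of the same make, not wanted.
- dot_blue: Blue dot of the same make, not wanted.
- foil_tray: Foil tray of pasta, 206 x 146 x 45 mm, loose to the left of the lever console, leave alone; origin at the centre of its underside.
- basil_pot: Terracotta pot with basil, pot 106 mm in diameter and 92 mm high, leaves up to about 190 mm, to the right of the press, leave alone; origin at the centre of its underside.
- spice_jar: Spice jar with red cap, 44 mm in diameter, 90 mm high, behind the lever console, leave alone; origin at the centre of its underside.

How it is judged:
On the way, in this order (a step that is already met when the one before it is completed fails the run):
1. the lever's pointer stands at the green dot (horizontal distance between lever_aim and dot_green below 0.012 m and value of joint press_frame below 0.2 rad), for 0.2 s.
2. the press frame is pushed down level and held by its handle (value of joint press_frame between 0.37 and 0.47 rad and horizontal distance between lever_aim and dot_green below 0.012 m), for 0.3 s.
At the end, for the whole second after the job is handed in: The point ahead of the lever's pointer is within 12 mm of the green dot's centre (seen from above), the press frame is within 0.05 rad of level (joint 0.37 to 0.47) and still, and the fingers press on the red handle with more than 3 N, all through the last second (all of step 2 and velocity of joint press_frame between -0.05 and 0.05 rad/s and contact force between the fingers and press_handle above 3 N); the arm keeps its last pose, push and grip.
It fails at once if foil tray shifted more than 30 mm or tipped (distance of foil_tray from where it was at the start of the episode above 0.03 m or angle between foil_tray's own z axis and vertical above 0.35 rad).
It fails at once if basil pot shifted more than 30 mm or tipped (distance of basil_pot from where it was at the start of the episode above 0.03 m or angle between basil_pot's own z axis and vertical above 0.35 rad).
It fails at once if spice jar shifted more than 30 mm or tipped (distance of spice_jar from where it was at the start of the episode above 0.03 m or angle between spice_jar's own z axis and vertical above 0.35 rad).
It also fails if it takes over 38 s, if anything falls off the work surface, if the arm or the gripper's body presses on something with over 40 N, if the wrist force passes 120 N, or if a joint passes its speed limit or range.

## Working session

There is one attempt and no reset: what is moved stays moved. The work goes in short steps, Python scripts to look and compute and a tool call to move; the robot and the scene stay as the last step left them, time stands still between calls to the robot, and variables do not carry over. Pictures are saved under pics/ and viewed, about 8 in all and at most 12, crops included, and the job is handed in when it is done.

Besides the shell and the picture viewer there is one more tool, called after "Call:" by a JSON object that holds its "name" and its "arguments". apply_moves: Moves the arm, as the interface text tells. Its arguments: {"type":"object","properties":{"commands":{"type":"array"},"newtons":{"type":"number"}},"required":["commands"]}

```bash
mkdir -p pics; ls
cat > h.py <<'E'
from station import r
import numpy as np, cv2
def save(f,name): cv2.imwrite('pics/'+name,cv2.cvtColor(f['pixels'],cv2.COLOR_RGB2BGR))
def w(f,p): return (f['pose']@np.r_[p,1])[:3]
def px2w(f,u,v,z=None):
    a=np.array([(u-f['cx'])/f['fx'],(v-f['cy'])/f['fy']]);s=a.copy()
    for _ in range(10): s=a/(1+f['k1']*(s@s))
    d=np.array([s[0],-s[1],-1.])
    P=f['pose']
    if z is None: return w(f,d*f['depth'][int(v),int(u)])
    D=P[:3,:3]@d; return P[:3,3]+D*(z-P[2,3])/D[2]
E
python3 - <<'E'
from h import *
for c in ['top','scene']:
    f=r.grab_frame(c); save(f,c+'1.png')
    print(c,f['pose'].round(3).tolist())
    for q in ['press','press_handle','lever_knob','depth_lever','press_frame','dot_green','dot_yellow','dot_blue','foil_tray','basil_pot','spice_jar']:
        print(q,[(w(f,d['position']).round(4).tolist(),round(d['score'],2)) for d in r.spot_in(c,q)[:2]])
print(r.read_state())
E
```

```text
pics
top [[0.002, 0.991, -0.136, 0.477], [-1.0, 0.0, -0.01, 0.024], [-0.01, 0.136, 0.991, 1.061], [0.0, 0.0, 0.0, 1.0]]
press [([0.5433, 0.0493, 0.0753], 0.63)]
press_handle [([0.4835, -0.0358, 0.2247], 0.97), ([0.643, 0.1582, 0.0926], 0.38)]
lever_knob [([0.4824, 0.1508, 0.078], 0.54)]
depth_lever []
press_frame [([0.5964, -0.0195, 0.1672], 0.73)]
dot_green [([0.5076, 0.2322, 0.0617], 0.36)]
dot_yellow [([0.3984, 0.3825, 0.0385], 0.49), ([0.4855, 0.1542, 0.0749], 0.45)]
dot_blue [([0.4634, 0.223, 0.0612], 0.73), ([0.4037, 0.134, 0.0609], 0.4)]
foil_tray [([0.3984, 0.3846, 0.0384], 0.96)]
basil_pot [([0.5536, -0.2006, 0.1642], 0.92)]
spice_jar [([0.6467, 0.1571, 0.0913], 0.72), ([0.5465, 0.0503, 0.0785], 0.26)]
scene [[-0.639, -0.533, 0.555, 1.451], [0.769, -0.444, 0.46, 0.718], [0.001, 0.721, 0.693, 1.208], [0.0, 0.0, 0.0, 1.0]]
press [([0.575, 0.0572, 0.059], 0.86)]
press_handle [([0.4835, -0.0327, 0.2262], 0.79)]
lever_knob [([0.4776, 0.1608, 0.0707], 0.69)]
depth_lever [([0.4732, 0.1574, 0.0709], 0.54)]
press_frame [([0.6015, -0.0184, 0.1615], 0.71)]
dot_green []
dot_yellow [([0.
[... 272 characters left out ...]
5)]
{'time': 1.2, 'joints': array([-1.45139641e+00,  3.12910161e-01,  1.49770189e+00, -1.27190520e-05,
        1.33098316e+00, -2.23389892e-01]), 'joint_velocities': array([ 2.85737439e-04, -9.37754634e-05, -5.26963954e-04, -1.33565907e-03,
       -1.34958875e-03, -4.59732226e-04]), 'tau': array([-2.17243883e-04, -4.02116954e+01, -2.52419436e+01,  6.93966262e-02,
        3.18250596e-02, -2.67967118e-05]), 'tool_pos': array([ 0.17645276, -0.49446835,  0.25771426]), 'eef_rot': array([-1.57080781e+00,  5.23375313e-06, -1.22800350e+00]), 'contact_force': array([-0.04245795,  1.09502848, -0.40950537]), 'ft_torque': array([-0.0065917 ,  0.00671923, -0.04149951]), 'grip_width': 0.08821307827882366}
```

View pics/top1.png

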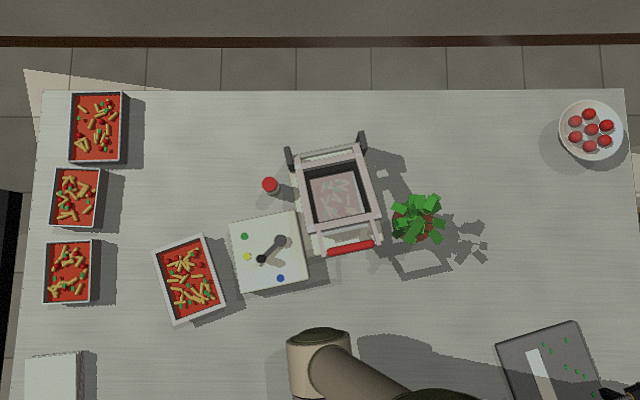

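View pics/scene1.png

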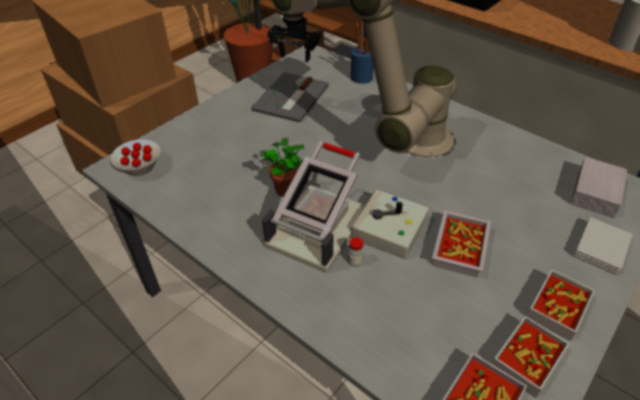

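```bash
cat > fit.py <<'E'
from h import *
def blobs(f):
    hsv=cv2.cvtColor(f['pixels'],cv2.COLOR_RGB2HSV); out={}
    for n,(lo,hi) in {'green':((45,120,50),(85,255,255)),'yellow':((22,110,90),(33,255,255)),'blue':((100,110,50),(125,255,255))}.items():
        m=cv2.inRange(hsv,lo,hi); k,_,st,c=cv2.connectedComponentsWithStats(m)
        out[n]=[(c[i].round(1),st[i,4]) for i in range(1,k) if st[i,4]>12]
    return out
if __name__=='__main__':
    f=r.grab_frame('top'); P={}
    for n,l in blobs(f).items():
        for c,a in l:
            if 225<c[0]<310 and 205<c[1]<300: P[n]=px2w(f,*c,.062); print(n,c,a,P[n].round(4))
    # press-frame positions
    A=dict(blue=.2,yellow=1.35,green=1.9)
    piv=np.array([-.06,.165])
    loc=np.array([piv+.097*np.array([-np.cos(A[n]),np.sin(A[n])]) for n in P]); W=np.array([P[n][:2] for n in P])
    a,b=loc-loc.mean(0),W-W.mean(0)
    yaw=np.arctan2((a[:,0]*b[:,1]-a[:,1]*b[:,0]).sum(),(a*b).sum())
    R=np.array([[np.cos(yaw),-np.sin(yaw)],[np.sin(yaw),np.cos(yaw)]]); t=W.mean(0)-R@loc.mean(0)
    print('yaw',yaw,'t',t,'res',(loc@R.T+t-W).round(4).tolist())
    for nm,p in dict(pivot=piv,knobgoal=piv+.065*np.array([-np.cos(1.9),np.sin(1.9)]),h0=[.14-.28*np.cos(.42),0],hl=[-.14,0]).items(): print(nm,(R@p+t).round(4))
    hsv=cv2.cvtColor(f['pixels'],cv2.COLOR_RGB2HSV); m=((hsv[...,0]<6)|(hsv[...,0]>174))&(hsv[...,1]>150)&(hsv[...,2]>80)
    m[:225]=0;m[265:]=0;m[:,:318]=0;m[:,385:]=0
    v,u=np.nonzero(m); (cx,cy),(ww,hh),ang=cv2.minAreaRect(np.c_[u,v].astype(np.float32)); print('handle px',cx,cy,ww,hh,ang,px2w(f,cx,cy,.225))
    vx,vy,_,_=cv2.fitLine(np.c_[u,v].astype(np.float32),cv2.DIST_L2,0,.01,.01).ravel()
    e=px2w(f,cx+20*vx,cy+20*vy,.225)-px2w(f,cx-20*vx,cy-20*vy,.225); print('handle yaw',np.arctan2(e[1],e[0])-np.pi/2,np.arctan2(e[1],e[0])+np.pi/2)
    x,y=225,200; c=cv2.resize(f['pixels'][200:300,225:385],None,fx=5,fy=5,interpolation=cv2.INTER_CUBIC)
    cv2.imwrite('pics/crop1.png',c[...,::-1])
E
python3 fit.py
```

```text
green [243.8 235.7] 32 [0.5137 0.2306 0.062 ]
yellow [246.5 255.8] 43 [0.4612 0.222  0.062 ]
blue [280.  277.8] 41 [0.4047 0.1331 0.062 ]
yaw 0.209913572736468 t [ 0.59491536 -0.01481627] res [[-0.0003, -0.0002], [0.0002, 0.0002], [0.0001, 0.0]]
pivot [0.5019 0.1341]
knobgoal [0.5096 0.1986]
h0 [ 0.4818 -0.0389]
hl [ 0.458 -0.044]
handle px 350.234130859375 247.59271240234375 7.962106227874756 47.28373336791992 77.90524291992188 [ 0.48195008 -0.03824328  0.225     ]
handle yaw -2.930643184933853 0.21094946865594033
```

View pics/crop1.png

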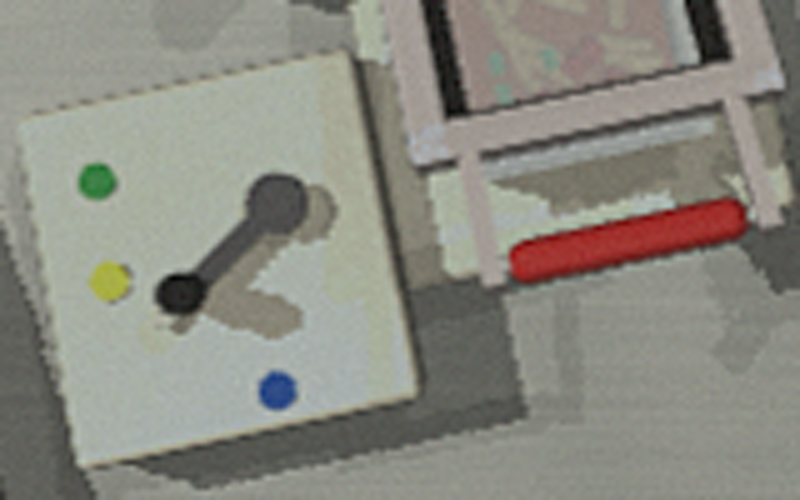

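```bash
cat > plan.py <<'E'
from h import *
from scipy.spatial.transform import Rotation as Ro
YAW=.21; T=np.array([.5949,-.0148])
Rp=np.array([[np.cos(YAW),-np.sin(YAW)],[np.sin(YAW),np.cos(YAW)]])
def P(x,y,z): return np.r_[Rp@[x,y]+T,z]
def rel(goal,yaw=YAW,s=None):
    s=s or r.read_state(); R=Ro.from_euler('xyz',s['eef_rot'])
    G=Ro.from_euler('xyz',[-np.pi/2,0,yaw])
    return (R.inv().apply(goal-s['tool_pos'])).round(4),(R.inv()*G).as_rotvec().round(4)
E
python3 - <<'E'
from plan import *
f=r.grab_frame('top')
k=px2w(f,261.2,258.6,.108); l=Rp.T@(k[:2]-T)
d=l-[-.06,.165]; print('knob',k,l,np.hypot(*d),np.arctan2(d[1],-d[0]))
print(rel(np.r_[k[:2],.3]))
E
```

```text
knob [0.45503114 0.1758543  0.108     ] [-0.09705229  0.21562285] 0.06273392357931207 0.9389618514499856
(array([-0.5377, -0.0423,  0.4877]), array([ 0.   , -1.438,  0.   ]))
```

Call:
{"name": "apply_moves", "arguments": {"commands": [[[-0.045, -0.05, 0.04], [0, -0.15, 0], 130], [[-0.5377, -0.07, 0.4877], [0, -1.438, 0], 130], [[-0.5377, -0.07, 0.4877], [0, -1.438, 0], 130], [[-0.5377, -0.07, 0.4877], [0, -1.438, 0], 130], [[-0.5377, -0.07, 0.4877], [0, -1.438, 0], 130], [[-0.5377, -0.07, 0.4877], [0, -1.438, 0], 130], [[-0.5377, -0.07, 0.4877], [0, -1.438, 0], 130], [[-0.5377, -0.07, 0.4877], [0, -1.438, 0], 130]]}}

```text
time: 2.3
tool_pos: [0.3628, -0.0444, 0.3175]
eef_rot: [-1.572, -0.001, 0.215]
contact_force: [0.9, -1.1, 0.3]
grip_width: 0.0435
```

```bash
python3 -c "
from plan import *
print(rel(P(-.0988,.2171,.2)),rel(P(-.0988,.2171,.098)))"
```

```text
(array([0.1353, 0.1174, 0.1971]), array([0.0008, 0.0053, 0.001 ])) (array([0.1352, 0.2194, 0.1971]), array([0.0008, 0.0053, 0.001 ]))
```

Call:
{"name": "apply_moves", "arguments": {"commands": [[[0.135, 0.05, 0.197], [0, 0, 0], 130], [[0.135, 0.05, 0.197], [0, 0, 0], 130], [[0.135, 0.1, 0.197], [0, 0, 0], 130], [[0.135, 0.117, 0.197], [0, 0, 0], 130], [[0.135, 0.117, 0.197], [0, 0, 0], 130], [[0.135, 0.117, 0.197], [0, 0, 0], 130], [[0.135, 0.117, 0.197], [0, 0, 0], 130]]}}

```text
time: 3.18
tool_pos: [0.4536, 0.1738, 0.201]
eef_rot: [-1.571, -0.001, 0.21]
contact_force: [-0.4, -0.1, -0.3]
grip_width: 0.0429
```

```bash
python3 -c "
from plan import *
print(rel(P(-.0988,.2171,.098)))
f=r.grab_frame('wrist'); save(f,'w1.png')
print([(w(f,d['position']).round(4),d['score']) for d in r.spot_in('wrist','lever_knob')], P(-.0988,.2171,.098))
print(rel(P(-.0988,.2171,.098)))"
```

```text
(array([-1.00e-04,  1.03e-01,  3.20e-03]), array([ 0.0003, -0.0004,  0.0013]))
[(array([0.4713, 0.1629, 0.078 ]), 0.66)] [0.4530139  0.17693467 0.098     ]
(array([-0.0002,  0.1031,  0.0034]), array([ 0.0002, -0.0011,  0.0018]))
```

View pics/w1.png

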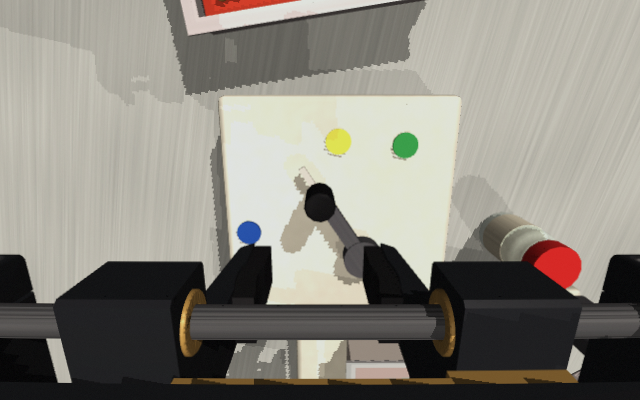

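The wrist view shows the knob (320,196) centred between the fingers, with green at (405,145), yellow at (338,141), blue at (249,232). Descending and gripping.

Call:
{"name": "apply_moves", "arguments": {"commands": [[[0, 0.05, 0.003], [0, 0, 0], 130], [[0, 0.09, 0.003], [0, 0, 0], 130], [[0, 0.103, 0.003], [0, 0, 0], 130], [[0, 0.103, 0.003], [0, 0, 0], 200], [[0, 0.103, 0.003], [0, 0, 0], 200], [[0, 0.103, 0.003], [0, 0, 0], 200], [[0, 0.103, 0.003], [0, 0, 0], 200]], "newtons": 12}}

```text
time: 4.15
tool_pos: [0.4539, 0.1773, 0.0984]
eef_rot: [-1.571, -0.003, 0.21]
contact_force: [0.9, -1.3, 7.5]
grip_width: 0.0214
```

```bash
python3 -c "
from plan import *
s=r.read_state(); l=Rp.T@(s['tool_pos'][:2]-T)-[-.06,.165]; print(l,np.hypot(*l),np.arctan2(l[1],-l[0]))
a0=np.arctan2(l[1],-l[0])
for a in np.linspace(a0,1.9,8)[1:]: print(a.round(2),rel(P(-.06-.065*np.cos(a),.165+.065*np.sin(a),.098))[0])"
```

```text
[-0.0378537   0.05228479] 0.06454921900619894 0.9441499917390501
1.08 [0.0073 0.0005 0.0051]
1.22 [0.0153 0.0005 0.0087]
1.35 [0.0239 0.0005 0.0112]
1.49 [0.0326 0.0005 0.0125]
1.63 [0.0415 0.0006 0.0126]
1.76 [0.0503 0.0006 0.0115]
1.9 [0.0589 0.0006 0.0092]
```

Call:
{"name": "apply_moves", "arguments": {"commands": [[[0.007, -0.001, 0.005], [0, 0, 0], 200], [[0.015, -0.001, 0.009], [0, 0, 0], 200], [[0.024, -0.001, 0.011], [0, 0, 0], 200], [[0.033, -0.001, 0.0125], [0, 0, 0], 200], [[0.0415, -0.001, 0.0125], [0, 0, 0], 200], [[0.05, -0.001, 0.0115], [0, 0, 0], 200], [[0.059, -0.001, 0.009], [0, 0, 0], 200], [[0.059, -0.001, 0.009], [0, 0, 0], 200]]}}

```text
time: 5.15
tool_pos: [0.5085, 0.199, 0.0978]
eef_rot: [-1.57, 0.0, 0.21]
contact_force: [-0.1, 3.9, -3.3]
grip_width: 0.0213
```

```bash
python3 -c "
from plan import *
s=r.read_state(); l=Rp.T@(s['tool_pos'][:2]-T)-[-.06,.165]; print(l,np.hypot(*l),np.arctan2(l[1],-l[0]))"
```

```text
[0.02006278 0.06212584] 0.06528503367558415 1.883161858906115
```

Small touch-up (+1 mm), then release and lift.

Call:
{"name": "apply_moves", "arguments": {"commands": [[[0.001, 0, -0.0005], [0, 0, 0], 200], [[0.001, 0, -0.0005], [0, 0, 0], 200], [[0.001, 0, -0.0005], [0, 0, 0], 130], [[0.001, 0, -0.0005], [0, 0, 0], 130], [[0.001, 0, -0.0005], [0, 0, 0], 130], [[0.001, -0.05, -0.0005], [0, 0, 0], 130], [[0.001, -0.11, -0.0005], [0, 0, 0], 130], [[-0.04, -0.17, -0.0005], [0, 0, 0], 130]]}}

```text
time: 6.15
tool_pos: [0.4758, 0.1906, 0.2617]
eef_rot: [-1.571, -0.002, 0.21]
contact_force: [0.3, 0.9, 0.6]
grip_width: 0.0434
```

```bash
python3 -c "
from plan import *
f=r.grab_frame('wrist'); save(f,'w2.png')
g=r.grab_frame('top'); cv2.imwrite('pics/t2.png',cv2.resize(g['pixels'][200:300,225:385],None,fx=5,fy=5)[...,::-1])
print(r.read_state()['tool_pos'],rel(P(-.116,0,.34)),rel(P(-.116,0,.34),YAW+np.pi/2))"
```

```text
[0.47501208 0.19092396 0.26536179] (array([-0.041 , -0.0749, -0.2262]), array([0.0007, 0.0005, 0.0096])) (array([-0.041 , -0.0749, -0.2262]), array([ 0.008 , -1.5703,  0.007 ]))
```

View pics/w2.png

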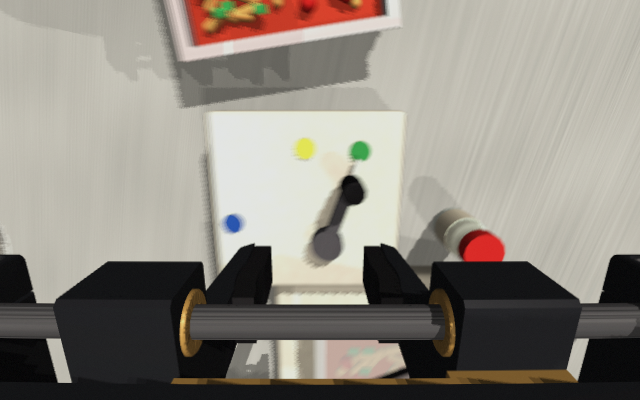

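The pointer tip (354,165) lines up with the green dot (360,151). Now to the handle.

Call:
{"name": "apply_moves", "arguments": {"commands": [[[-0.041, -0.075, -0.05], [0, 0, 0], 130], [[-0.041, -0.075, -0.11], [0, 0, 0], 130], [[-0.041, -0.075, -0.17], [0, 0, 0], 130], [[-0.041, -0.075, -0.226], [0, 0, 0], 130], [[-0.041, -0.075, -0.226], [0, 0, 0], 130], [[-0.041, -0.075, -0.226], [0, 0, 0], 130], [[-0.041, -0.075, -0.226], [0, 0, 0], 130]]}}

```text
time: 7.12
tool_pos: [0.4821, -0.0375, 0.3345]
eef_rot: [-1.57, 0.0, 0.212]
contact_force: [-0.2, 0.3, 0.4]
grip_width: 0.0429
```

```bash
python3 -c "
from plan import *
f=r.grab_frame('wrist'); save(f,'w3.png')
for c in ['wrist','top']:
  f=r.grab_frame(c); print(c,[(w(f,d['position']).round(4),d['score']) for d in r.spot_in(c,'press_handle')[:1]])
print(P(-.1157,0,.219),r.read_state()['tool_pos'],rel(P(-.1157,0,.219)))"
```

```text
wrist [(array([ 0.4807, -0.0348,  0.2284]), 0.9)]
top []
[ 0.48174182 -0.03891881  0.219     ] [ 0.48220591 -0.03801685  0.33469406] (array([-0.0007,  0.1157, -0.0008]), array([0.    , 0.0012, 0.0001]))
```

View pics/w3.png

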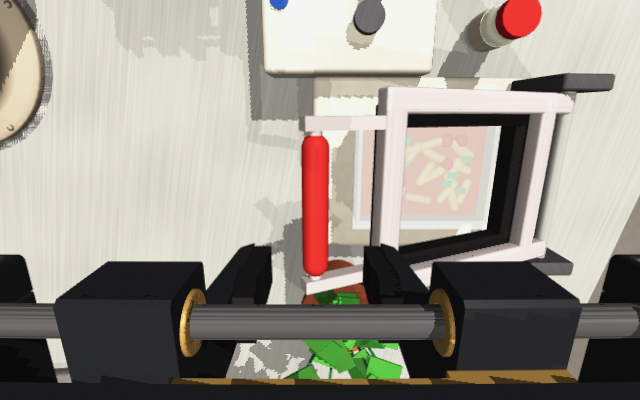

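View pics/t2.png

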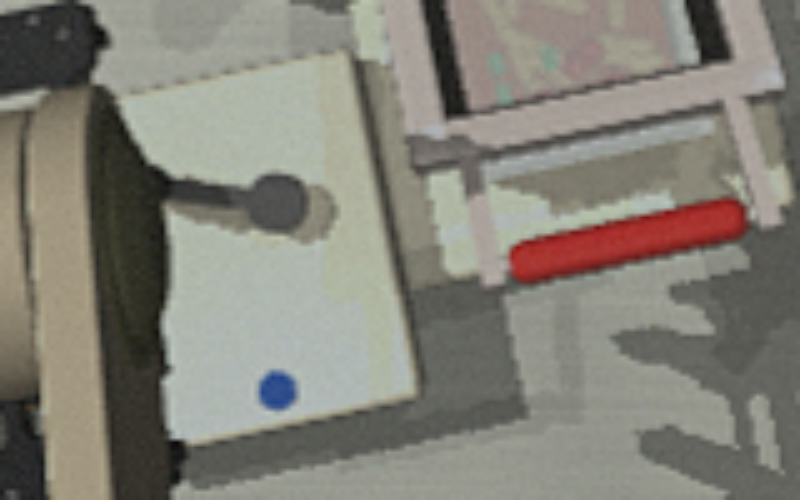

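Wrist: handle (315,136–275) centred between the fingers. Top: lever (275,200)→(170,187) aims at the green dot's place (97,182). Descending and gripping.

Call:
{"name": "apply_moves", "arguments": {"commands": [[[-0.0005, 0.055, -0.0005], [0, 0, 0], 130], [[-0.0005, 0.1, -0.0005], [0, 0, 0], 130], [[-0.0005, 0.115, -0.0005], [0, 0, 0], 130], [[-0.0005, 0.117, -0.0005], [0, 0, 0], 220], [[-0.0005, 0.117, -0.0005], [0, 0, 0], 220], [[-0.0005, 0.117, -0.0005], [0, 0, 0], 220], [[-0.0005, 0.117, -0.0005], [0, 0, 0], 220], [[-0.0005, 0.117, -0.0005], [0, 0, 0], 220]], "newtons": 35}}

```text
time: 8.38
tool_pos: [0.4811, -0.0398, 0.2184]
eef_rot: [-1.572, 0.002, 0.21]
contact_force: [-8.5, -2.8, 1.9]
grip_width: 0.0186
```

```bash
python3 -c "
from plan import *
s=r.read_state(); print(s['tool_pos'],s['grip_width'],s['contact_force'])
for a in np.linspace(0,.42,9)[1:]:
  print(a.round(3),rel(P(.14-.28*np.cos(.42-a),0,.105+.28*np.sin(.42-a)))[0])"
```

```text
[ 0.48106857 -0.03976569  0.21844641] 0.01861897602898836 [-8.52647932 -2.81268572  1.9217556 ]
0.052 [-0.0047  0.0129  0.0007]
0.105 [-0.0096  0.0267  0.0007]
0.158 [-0.0138  0.0408  0.0007]
0.21 [-0.0172  0.0551  0.0007]
0.262 [-0.0198  0.0696  0.0007]
0.315 [-0.0217  0.0841  0.0008]
0.368 [-0.0229  0.0988  0.0008]
0.42 [-0.0232  0.1135  0.0008]
```

Call:
{"name": "apply_moves", "arguments": {"commands": [[[-0.005, 0.013, 0], [0, 0, 0], 220], [[-0.01, 0.027, 0], [0, 0, 0], 220], [[-0.014, 0.041, 0], [0, 0, 0], 220], [[-0.017, 0.055, 0], [0, 0, 0], 220], [[-0.02, 0.07, 0], [0, 0, 0], 220], [[-0.022, 0.084, 0], [0, 0, 0], 220], [[-0.023, 0.099, 0], [0, 0, 0], 220], [[-0.023, 0.109, 0], [0, 0, 0], 220]]}}

```text
time: 9.38
tool_pos: [0.4574, -0.0448, 0.109]
eef_rot: [-1.571, 0.006, 0.211]
contact_force: [-19.3, -8.0, 11.8]
grip_width: 0.0185
```

```bash
python3 -c "
from plan import *
f=r.grab_frame('scene'); cv2.imwrite('pics/s3.png',cv2.resize(f['pixels'][130:280,240:440],None,fx=4,fy=4)[...,::-1])
print([(w(f,d['position']).round(4),d['score']) for d in r.spot_in('scene','press_handle')[:1]])
g=r.grab_frame('wrist'); save(g,'w4.png');print([(w(g,d['position']).round(4),d['score']) for d in r.spot_in('wrist','press_handle')[:1]])
s=r.read_state(); print(s['tool_pos'],s['contact_force'],s['grip_width'],P(-.14,0,.105))"
```

```text
[(array([ 0.4534, -0.0062,  0.116 ]), 0.54)]
[]
[ 0.45737509 -0.04477799  0.10926679] [-18.55672137  -6.66180317  10.94146614] 0.01856399475432502 [ 0.45797567 -0.04398439  0.105     ]
```

View pics/w4.png

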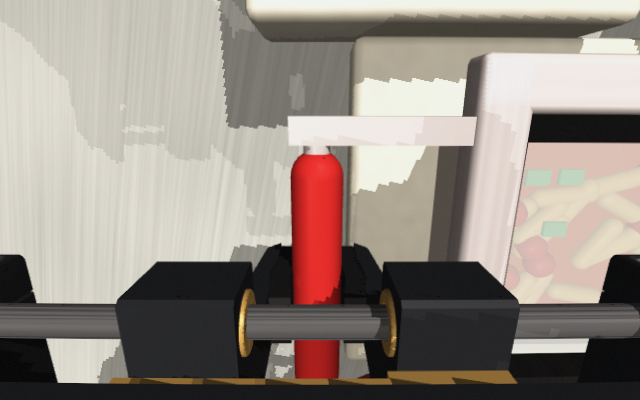

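View pics/s3.png

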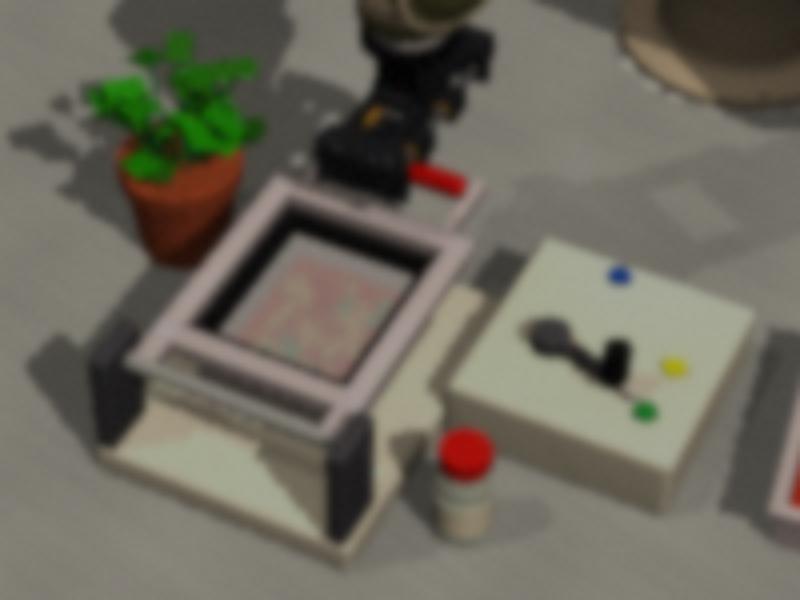

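The frame looks almost level, with the pointer at green (645,411). I'll check the handle height by depth, then correct by a few mm.

Call:
{"name": "apply_moves", "arguments": {"commands": [[[-0.001, 0.003, 0.0005], [0, 0, 0], 220], [[-0.0015, 0.004, 0.0005], [0, 0, 0], 220], [[-0.0015, 0.004, 0.0005], [0, 0, 0], 220], [[-0.0015, 0.004, 0.0005], [0, 0, 0], 220]]}}

```text
time: 10.07
tool_pos: [0.4573, -0.0448, 0.106]
eef_rot: [-1.572, 0.002, 0.211]
contact_force: [-12.0, -4.7, 11.0]
grip_width: 0.0182
```

```bash
python3 -c "
from plan import *
g=r.grab_frame('wrist'); h=cv2.cvtColor(g['pixels'],cv2.COLOR_RGB2HSV)
for v in (170,200,230,260):
  print(max(px2w(g,u,v)[2] for u in range(308,328)).round(4), end=' ')
# arm/frame tops
for u,v in [(310,130),(400,130),(460,130),(500,100),(500,300)]:
  p=px2w(g,u,v); print((Rp.T@(p[:2]-T)).round(3),p[2].round(4))
f=r.grab_frame('scene'); b=f
import fit
for n,l in fit.blobs(f).items(): print(n,[(c,a) for c,a in l if 380<c[0]<430 and 190<c[1]<240])
s=r.read_state(); print(s['tool_pos'],s['contact_force'],s['grip_width'],np.abs(s['joint_velocities']).max())"
```

```text
0.1164 0.1177 0.1178 0.1179 [-0.142  0.063] 0.1139
[-0.111  0.063] 0.1128
[-0.09   0.063] 0.112
[-0.079  0.073] 0.1146
[-0.103  0.033] 0.1731
green []
yellow [(array([408.3, 221.5]), np.int32(22))]
blue []
[ 0.45727378 -0.04479793  0.10605202] [-12.19284946  -6.05897433  11.64425045] 0.018589689568478673 0.0015938069151042538
```

Call:
{"name": "apply_moves", "arguments": {"commands": [[[-0.0005, 0.002, 0], [0, 0, 0], 220], [[-0.0005, 0.003, 0], [0, 0, 0], 220], [[-0.0005, 0.003, 0], [0, 0, 0], 220], [[-0.0005, 0.003, 0], [0, 0, 0], 220], [[-0.0005, 0.003, 0], [0, 0, 0], 220], [[-0.0005, 0.003, 0], [0, 0, 0], 220]]}}

```text
time: 10.92
tool_pos: [0.4572, -0.0448, 0.1032]
eef_rot: [-1.572, 0.001, 0.211]
contact_force: [-9.8, -4.8, 12.2]
grip_width: 0.0183
```

```bash
python3 -c "
from plan import *
g=r.grab_frame('wrist')
for v in (200,230,260): print(max(px2w(g,u,v)[2] for u in range(308,328)).round(4), end=' ')
f=r.grab_frame('top')
for q in ['foil_tray','basil_pot','spice_jar']: print(q,[w(f,d['position']).round(3) for d in r.spot_in('top',q)[:1]])
s=r.read_state(); print(s['tool_pos'],s['contact_force'],s['grip_width'],np.abs(s['joint_velocities']).max())
print(r.finish_job())"
```

```text
0.1151 0.1147 0.1149 foil_tray [array([0.399, 0.385, 0.037])]
basil_pot [array([ 0.554, -0.201,  0.164])]
spice_jar [array([0.644, 0.16 , 0.091])]
[ 0.45722569 -0.04482221  0.10323018] [-10.17592911  -4.822653    10.85706508] 0.017859743145059177 0.0017419183461384275
the job is handed in; nothing more can be done
None
```

I turned the lever to the green dot, then pinched the red handle, brought the frame down to level and handed the job in at about 11 s, still gripping. The hand-in gives no verdict, so I don't know the result.

- **Lever:** The gripper position put the lever at about 1.88 rad before a last 1 mm nudge; the green dot is at 1.9 rad. The wrist, top and scene pictures all show the pointer at green.
- **Frame:** The handle's top measured 0.115 m by depth, so its centre is at about 0.105 m, the level height. An earlier reading, before the last 3 mm push, gave the slope of the handle arm as about 0.036 rad. That was a little more short of level than the handle height suggested then. I did not repeat the slope reading.
- **Hold:** The grip command was 35 N. The upward force on the tool was about 11–12 N, as expected at level, plus about 11 N sideways. The arm was still.
- **Other objects:** The foil tray, basil pot and spice jar were found within about 4 mm of where they first stood.
- **Missed detections:** The network missed the handle in some views, and my colour check missed the green dot in the last scene frame. For those I relied on the pictures and depth.

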